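# Lay the copper-faced bearer against the bench stop

## Robot

A 6-joint arm with a two-finger parallel gripper is mounted at the origin on the work surface. World frame = base frame: x ahead of the robot, y to its left, z up, the work surface at z = 0. Lengths are in mm, angles in rad, forces in N, time in s.
With the tool pointing down it reaches from about 400 to 825 mm from the base axis. Payload 7 kg.
Tool frame: the origin (TCP) lies at the very end of the fingers, on their centre line; the grasp point (between the pads) lies 19 mm behind it; z points along the fingers, y is the line along which they close (so a half turn about z gives the same grasp; the last joint's range is limited). The gripper opens to 88 mm and grips with 3 to 60 N. Pads are 19 mm wide; open, the fingers measure 130 mm over their backs; the gripper's body (78 mm by 193 mm) begins 47 mm behind the grasp point.
Start: joints at [1.473, 0.359, 0.012, 0, -1.224, -0.288], TCP at [254.009, 625.359, 226.561] pointing down, gripper open.
Joint ranges: [-3.07, 3.07], [-1.43, 2.12], [-1.02, 1.25], [-3.03, 1.67], [-3.05, -0], [-3.03, 3.03]. Speed limits (rad/s): [2.39, 2.39, 3.01, 3.14, 3.14, 3.14].

## Interface

Orientations are given as a unit quaternion [x, y, z, w].
In Python, from plant import bot gives the robot as it stands. Calls block until the motion is done:
- bot.move_ptp(position, orientation): joint-space move of the TCP to a pose.
- bot.line_to(position, velocity=150, ori=None): straight line of the TCP; ori=None keeps the orientation; velocity is the mean speed in mm/s.
- bot.move_joints(angles): joint-space move.
- bot.move_gripper(opening, force=None): finger opening in mm; force is the grip in N (None keeps the last); returns when the fingers have stopped.
- bot.pause(seconds).
- bot.solve_ik(position, orientation): joint angles nearest the present ones, or None.
- bot.read_state(): the state.
- bot.camera(name): name is "scene" or "top"; returns the picture (480x640x3 uint8, red, green, blue); there is no depth.
- bot.get_calibration(name): a dict with "fx", "fy", "cx", "cy" (pixels), "view" (4x4, takes a point from world to camera coordinates). Camera axes: x right, y up, looking along -z (the intrinsics and any distortion apply to the point x, -y, -z); pixel columns grow to the right and rows downward; lengths in mm; the calibration is good to about 2 mm. A picture is of the moment at which its call begins. get_calibration takes no time and is no camera call.
A pose or a line that the arm cannot do raises bot.Unreachable and nothing moves.
- bot.close_job(): hands the job in; it is judged then, once.
The state is a dict: "t": time; "joint_pos": joint angles; "qvel": joint speeds; "tau": joint torques, N m; "tcp_pos": TCP position; "eef_rot": TCP orientation; "contact_force": force on the tool from outside, world axes, zero at the start; "moment": the same for the moment, N m; "width": finger opening in mm; "finger_force": force on a finger pad.
Only numpy, scipy, OpenCV 4.12 (cv2) and the standard library are available. Lean on these libraries where they do the work, as an engineer would, in place of code of your own. Each camera call takes 0.05 s, during which the arm holds its last target. There are 200 camera calls.

## Task

On the welding bench a short timber bearer stands on its narrow edge; one of its broad faces is clad in copper. Push on it to tip it over so that it lies flat with the copper face up, and then push it until its whole long edge lies snug against the blue stop bar. Only push it: do not pick it up, and leave the steel flat, the hammer and the tin where they are.

Things in the scene. Friction and masses are not known exactly. Their poses are not given: they have to be found in the camera images.
- bearer: Loose timber block 220 x 90 x 38 mm, about 0.6 kg. Origin: centre of the block, 45 mm up while it stands on its 38 mm narrow edge, 19 mm up once flat. x axis along the 220 mm length (roughly world x), z along the 90 mm width (up at the start), y straight out of the copper-clad broad face (38 mm direction). Stands between stop bar and steel flat. Other faces are pale wood.
- bearer_copper (a point): Centre of the copper face, 19 mm from the block's centre. The copper also wraps 13 mm onto the narrow edges and ends, so an orange strip shows from above on that side. Pushed level more than 55 mm above the bench on a broad face, the block tips about its far lower edge, passes balance at 23 degrees and falls on the other broad face; pushed low it slides (2 to 6 N).
- stop_bar: Blue square steel tube fixed to the bench, 440 x 50 x 50 mm, to the left or right of the bearer. Origin: centre of its underside; x axis along its length (roughly world x), y across, z up. Its side faces are 25 mm from the origin along y; use the one turned to the bearer. A flat bearer snug against it has its centre 70 mm from the origin along the bar's y.
- flat_bar: Loose bright steel flat 160 x 30 x 10 mm lying on the bench on the other side of the bearer from the stop bar, roughly along world x. Origin: centre of its underside. Bystander, not to be moved.
- hammer: Loose hammer, 240 mm long, about 35 mm high, lying to the right of everything, roughly along world x. Origin near its middle, x axis along the handle towards the head. Bystander.
- tin: Loose round jar, 64 mm in diameter, 75 mm high with a yellow lid, standing beyond the bearer. Origin: centre of its underside. Bystander.
There are look-alikes about, which are no part of the job. What is shaped like the bearer but green is not meant.

How it is judged:
By the outcome, as a careful person would: the job done as asked, in the order asked, and still so for the second after the job is handed in, with the robot touching nothing.
It also fails if it takes over 61 s, if anything falls off the work surface, if the arm or the gripper's body presses on something with over 40 N, if the wrist force passes 120 N, or if a joint passes its speed limit or range.

## Working session

There is one attempt and no reset: what is moved stays moved. The work goes in short steps, each a Python script; the robot and the scene stay as the last script left them, time stands still between calls to the robot, and variables do not carry over. Pictures are saved under pics/ and viewed, at most 10 in all, crops included, and the job is handed in when it is done.

```bash
mkdir -p pics; ls
python3 - <<'E'
from plant import bot
import cv2
for n in("top","scene"):
    cv2.imwrite(f"pics/{n}0.png",bot.camera(n)[:,:,::-1]); print(bot.get_calibration(n))
s=bot.read_state();print(s['t'],s['eef_rot'],s['tcp_pos'],s['width'])
E
```

```text
pics
{'fx': 455.9959646289524, 'fy': 455.9959646289524, 'cx': 323.50597563132476, 'cy': 239.0937511182927, 'view': array([[ 2.16993089e-03, -9.99952137e-01, -9.54014021e-03,
        -3.30140943e+01],
       [ 9.93401031e-01,  1.06152578e-03,  1.14687687e-01,
        -5.00628162e+02],
       [-1.14672071e-01, -9.72604947e-03,  9.93355787e-01,
        -1.26397859e+03],
       [ 0.00000000e+00,  0.00000000e+00,  0.00000000e+00,
         1.00000000e+00]])}
{'fx': 453.6575648439415, 'fy': 453.6575648439415, 'cx': 315.71400573235877, 'cy': 230.64882063332422, 'view': array([[-3.85866215e-02,  9.99238013e-01, -5.87085904e-03,
         6.73854641e+01],
       [-8.25241751e-01, -2.85535471e-02,  5.64057398e-01,
         3.66403161e+02],
       [ 5.63459959e-01,  2.66099473e-02,  8.25714712e-01,
        -1.37305732e+03],
       [ 0.00000000e+00,  0.00000000e+00,  0.00000000e+00,
         1.00000000e+00]])}
0.1 [ 9.81439147e-01 -1.91772283e-01 -7.73532356e-05  7.65516134e-04] [253.85636076 624.95832661 225.69400606] 87.41781909292492
```

View pics/top0.png

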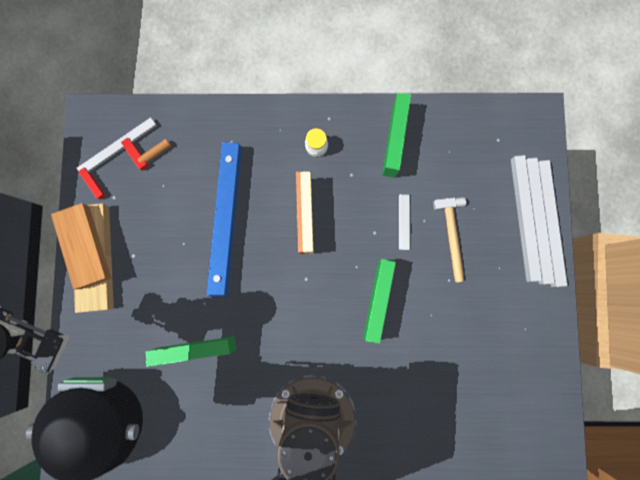

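View pics/scene0.png

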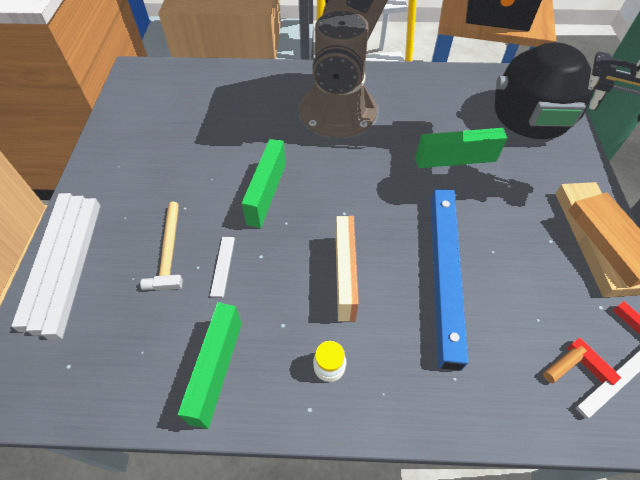

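Top view: the bearer is at (305,212), with its copper strip on the left, facing the blue bar (223,218). The flat is at (404,221), the hammer at (453,240) and the tin at (316,142).
Possible confusions with the bearer: green blocks at top (397,135), (380,300) and (190,352), stacked boards at (85,255), white bars at (540,220). The pale block with the orange strip at (305,212) fits the description, so I choose that one.

```bash
cat > h.py <<'E'
import numpy as np, cv2
from plant import bot
def ray(n,px,z):
    c=bot.get_calibration(n);V=c['view'];px=np.atleast_2d(px).astype(float)
    d=np.c_[(px[:,0]-c['cx'])/c['fx'],-(px[:,1]-c['cy'])/c['fy'],-np.ones(len(px))]@V[:3,:3]
    o=-V[:3,:3].T@V[:3,3]
    return (o+d*((z-o[2])/d[:,2])[:,None])[:,:2]
def mask(im,lo,hi,roi):
    m=cv2.inRange(cv2.cvtColor(im,cv2.COLOR_RGB2HSV),np.array(lo),np.array(hi))
    r=np.zeros_like(m);x0,y0,x1,y1=roi;r[y0:y1,x0:x1]=m[y0:y1,x0:x1]
    cs,_=cv2.findContours(r,cv2.RETR_EXTERNAL,cv2.CHAIN_APPROX_NONE)
    return max(cs,key=cv2.contourArea)[:,0]
def rect(n,cnt,z):
    p=ray(n,cnt,z); (c,s,a)=cv2.minAreaRect(p.astype(np.float32))
    b=cv2.boxPoints((c,s,a)); e=max((b[1]-b[0],b[2]-b[1]),key=np.linalg.norm)
    if e[0]<0:e=-e
    return np.round(c,1),np.round(sorted(s),1),round(float(np.arctan2(e[1],e[0])),4)
E
python3 - <<'E'
from h import *
T=bot.camera("top");S=bot.camera("scene")
O=([3,70,90],[17,255,255]);W=([3,35,100],[30,255,255]);B=([100,120,60],[125,255,255]);G=([0,0,120],[180,45,255])
for n,im,rb,rs,rf in(("top",T,(285,160,325,262),(195,130,250,305),(390,185,420,260)),("scene",S,(325,205,365,330),(425,180,475,375),(205,230,240,305))):
    print(n,'bearer',rect(n,mask(im,*W,rb),90),'copper',rect(n,mask(im,*O,rb),90))
    print(' bar',rect(n,mask(im,*B,rs),50),'flat',rect(n,mask(im,*G,rf),10))
print('tin',rect("top",mask(T,[22,120,120],[35,255,255],(300,120,335,160)),75))
print('hammer',rect("top",mask(T,[5,60,100],[30,255,255],(430,190,470,290)),20))
cv2.imwrite("pics/c1.png",cv2.resize(np.hstack([T[130:270,195:435]]),None,fx=3,fy=3)[:,:,::-1])
E
```

```text
top bearer (array([569.,  20.]), array([ 43.2, 227.6]), 0.0419) copper (array([567.3,  34.1]), array([ 16.4, 224.2]), 0.0563)
 bar (array([558.2, 245.9]), array([ 59.8, 439.1]), -0.0706) flat (array([ 554.1, -265.9]), array([ 84.3, 216.3]), -0.0145)
scene bearer (array([590.8,  20.4]), array([ 44.1, 258.6]), 0.0369) copper (array([591.8,  34.9]), array([ 18.5, 256.2]), 0.0062)
 bar (array([568. , 245.1]), array([ 60.6, 452.8]), -0.0732) flat (array([ 557.2, -266.7]), array([ 83.2, 207.3]), 0.1338)
tin (array([780.1, -10.3]), array([54.3, 56.9]), 0.7727)
hammer (array([ 487.9, -402.3]), array([ 27.3, 214.8]), 0.112)
```

View pics/c1.png

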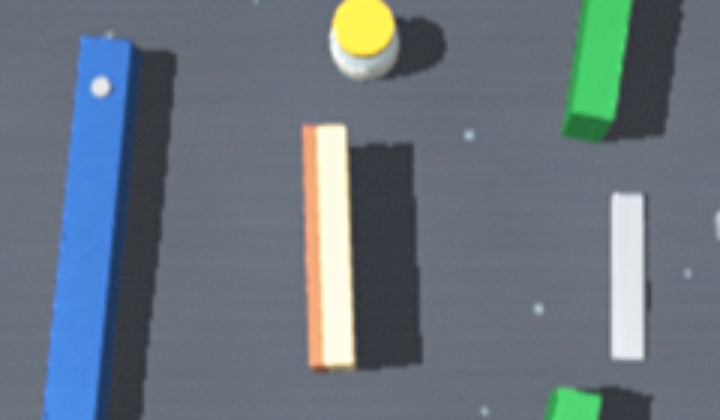

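The crop confirms the choice: orange strip on the bar side, so the bearer must be tipped towards −y (away from the bar). It then has to be pushed in +y. Next I tip it with the open fingers spread along its length.

```bash
cat >> h.py <<'E'
def quat(yaw,s):  # tool down, finger line along +-(world x turned by yaw)
    f=yaw+s*np.pi/2
    return np.array([np.cos(f/2),np.sin(f/2),0,0])
def st(l=''):
    s=bot.read_state();print(l,round(s['t'],2),np.round(s['tcp_pos'],1),'F',np.round(s['contact_force'],1));return s
E
python3 - <<'E'
from h import *
yaw=.04;u=np.array([-np.sin(yaw),np.cos(yaw)]);c=np.array([572,22.5])
P=lambda d,z:np.r_[c+u*d,z]
for s in(1,-1): print(s,bot.solve_ik(P(55,150),quat(yaw,s)),bot.solve_ik([572,225,20],quat(-.07,s)))
J=bot.read_state()['joint_pos']
s=min((k for k in(1,-1) if bot.solve_ik(P(55,150),quat(yaw,k)) is not None),key=lambda k:abs(bot.solve_ik(P(55,150),quat(yaw,k))-J).max())
q=quat(yaw,s);print('use',s)
bot.move_ptp(P(55,150),q);bot.line_to(P(55,72),150);st('down')
for d in(31,22,12,2,-8,-14): bot.line_to(P(d,72),60);st(d)
bot.pause(.8);bot.line_to(P(20,150),150)
bot.line_to(P(-230,160),250);st()
T=bot.camera("top");cv2.imwrite("pics/t2.png",T[:,:,::-1])
E
```

```text
1 [ 0.47516481  0.25767203 -0.31829439  0.         -0.9948299   2.70642785] [ 0.6921074   0.46186681 -0.35928939  0.         -0.74964013  2.37948525]
-1 [ 0.47516481  0.25767203 -0.31829439  0.         -0.9948299  -0.43516481] [ 0.6921074   0.46186681 -0.35928939  0.         -0.74964013 -0.7621074 ]
use -1
down 3.14 [570.3  77.9  72.5] F [ 0.6 -0.1  1.1]
31 3.69 [570.9  53.   72.2] F [0.2 0.3 0.9]
22 3.99 [571.2  44.3  71.9] F [ 0.2  0.9 -0.2]
12 4.31 [571.3  34.1  71.8] F [ 0.5  0.5 -0.1]
2 4.62 [571.9  24.   72. ] F [-0.1  0.1 -0.5]
-8 4.94 [572.3  14.1  71.9] F [0.2 1.  0.8]
-14 5.19 [572.6   8.2  72. ] F [-0.4  0.2  0.2]
 7.86 [ 581.  -206.6  159.7] F [ 0.6 -0.5 -0.3]
```

View pics/t2.png

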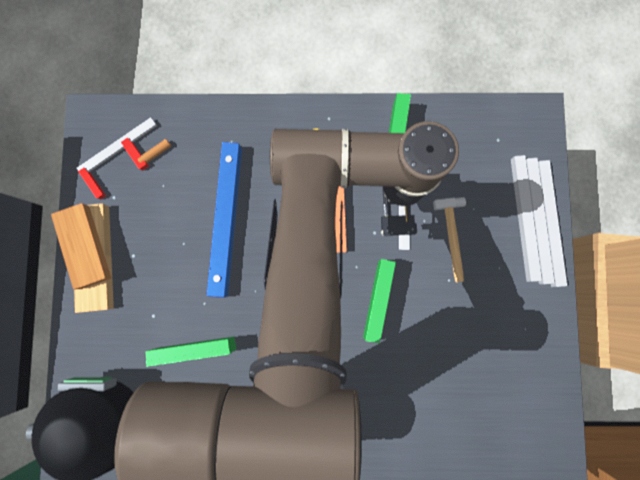

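The arm hides much of the top view, but copper is visible at (341,220), so the block seems to have gone over. The scene camera should confirm it.

Run:
```python
from h import *
S=bot.camera("scene");cv2.imwrite("pics/s2.png",S[:,:,::-1])
k=mask(S,[3,70,70],[17,255,255],(260,180,400,340));print(rect("scene",k,38))
```

```text
(array([579.1, -45.9]), array([ 91.4, 224.6]), 0.0354)
```

View pics/s2.png

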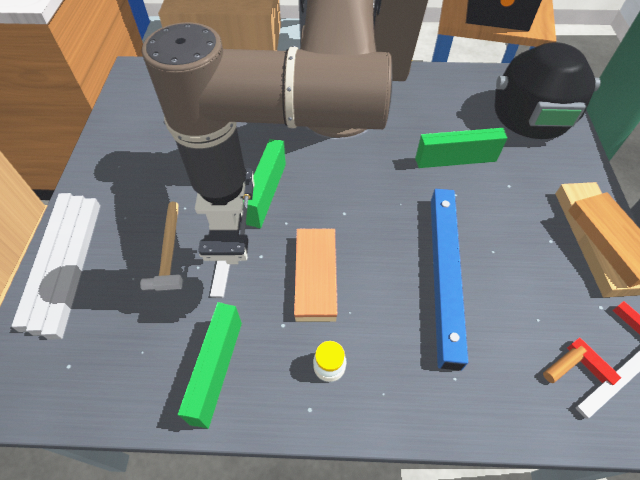

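It lies flat with the copper up, centre about (575,−46), the bench between it and the bar clear. Now I push it to the bar with the fingers set at the bar's yaw.

Run:
```python
from h import *
T=bot.camera("top");k=mask(T,[100,120,60],[125,255,255],(195,130,250,305))
L=[]
for r in range(155,285,2):
    L.append([k[k[:,1]==r,0].min()-.5,r])
w=ray("top",np.array(L),50);a,b=np.polyfit(w[:,0],w[:,1],1);yaw=np.arctan(a);print('bar yaw',yaw,'far face y@575',a*575+b,'near',a*575+b-50/np.cos(yaw))
n=np.array([-np.sin(yaw),np.cos(yaw)]);q=quat(yaw,-1)
p0=np.array([573,-128.])
near=lambda p:(a*p[0]+b-p[1])*np.cos(yaw)-50   # distance TCP to near bar face
P=lambda d,z=16:np.r_[p0+n*(near(p0)-d),z]
bot.line_to(np.r_[p0,160],150,q);bot.line_to(P(near(p0)),120);st('down')
bot.line_to(P(near(p0)-30),50);st()
bot.line_to(P(112),60);st('near')
d=112
while d>92:
    d-=1;bot.line_to(P(d),25);f=bot.read_state()['contact_force']@np.r_[n,0]
    print(d,round(f,1),end='; ')
    if f<-18:break
st('end')
S=bot.camera("scene");cv2.imwrite("pics/s3.png",cv2.resize(S[170:390,300:520],None,fx=2.7,fy=2.7)[:,:,::-1])
```

```text
bar yaw -0.06969276404961197 far face y@575 274.7268551688064 near 224.6051819063573
down 10.04 [ 573.5 -128.    16.7] F [-0.2  0.5  0.6]
 10.79 [575.4 -97.7  16. ] F [-0.8  1.3 -0.3]
near 14.44 [589.7 111.3  16. ] F [-0.2 -1.6 -1.4]
111 -1.7; 110 -2.2; 109 -1.1; 108 -1.7; 107 -2.4; 106 -2.1; 105 -1.4; 104 -3.5; 103 -2.5; 102 -2.2; 101 -2.8; 100 -3.4; 99 -6.7; 98 -11.8; 97 -16.9; 96 -20.8; end 18.44 [590.3 123.5  16.1] F [  1.8 -20.9   4.5]
```

View pics/s3.png

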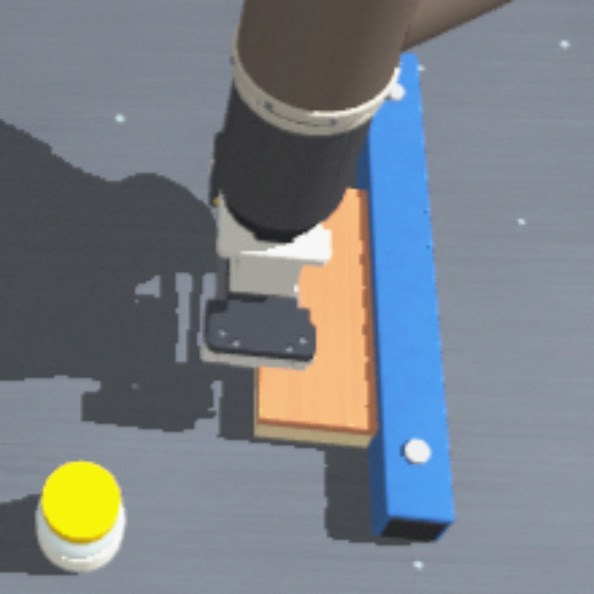

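The force rose at about 99 mm from the bar face, which is 90 mm plus half a finger, and the edge looks flush. I back off and check for a gap.

Run:
```python
from h import *
yaw=-.0697;n=np.array([-np.sin(yaw),np.cos(yaw),0])
p=np.array(bot.read_state()['tcp_pos'])
bot.line_to(p-25*n,60);bot.line_to(p-25*n+[0,0,150],150)
bot.line_to([560,-150,200],250);s=st()
T=bot.camera("top");S=bot.camera("scene")
O=([3,70,70],[17,255,255])
print(rect("scene",mask(S,*O,(370,180,450,340)),38))
a=cv2.resize(T[130:310,190:340],None,fx=3,fy=3);b=cv2.resize(S[180:380,380:480],None,fx=2.7,fy=2.7)
cv2.imwrite("pics/c4.png",np.hstack([a,b])[:,:,::-1])
```

```text
21.43 [ 559.9 -149.4  199.7] F [-0.8  0.3  0.3]
(array([597.3, 176.8]), array([ 92.3, 227.3]), -0.0702)
```

View pics/c4.png

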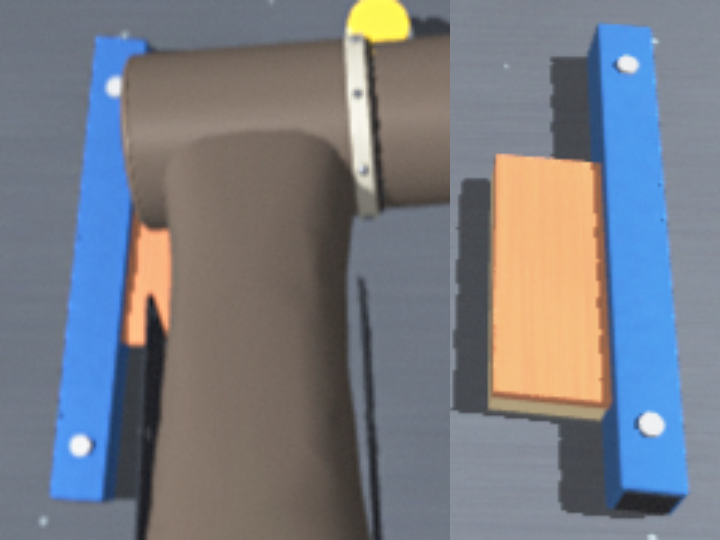

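The block is copper up and its whole long edge is against the bar, with yaw −0.070 for both and no gap visible. The arm is clear of everything, so I hand in.

```bash
python3 -c "
from plant import bot
print(bot.close_job())"
```

```text
the job is handed in; nothing more can be done
None
```

The bearer was tipped copper face up and pushed until its whole long edge lay snug against the blue stop bar; by 21.4 s the arm was clear, the steel flat, hammer and tin had not been touched, and the job is handed in.

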